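# Switch the workshop suction from the bench sweep to the sanding hood

## Robot

A 6-joint arm with a two-finger parallel gripper is mounted at the origin on the work surface. World frame = base frame: x ahead of the robot, y to its left, z up, the work surface at z = 0. Lengths are in m, angles in rad, forces in N, time in s.
With the tool pointing down it reaches from about 0.35 to 0.8 m from the base axis. Payload 7.3 kg.
Tool frame: the origin (TCP) lies between the finger pads; the fingertips stand 25 mm ahead of it and the grasp point (between the pads) lies 6 mm ahead of it (r.tip_extent is the distance from the TCP to the fingertips, in m); z points along the fingers, y is the direction in which the jaws open and shut (so a half turn about z gives the same grasp; the last joint's range is limited). The gripper opens to 85 mm and grips with 20 to 120 N. Pads are 22 mm wide; open, the fingers measure 114 mm over their backs; the gripper's body (76 mm by 85 mm) begins 54 mm behind the grasp point. The pads swing forward as they close: fully open they stand 13 mm farther back than shut.
Start: joints at [1.036, 0.342, 1.524, -0, 1.275, -0.146], TCP at [0.199, 0.486, 0.22] pointing down, gripper open.
Joint ranges: [-2.53, 2.53], [-0.77, 2.02], [0.04, 2.7], [-1, 4.14], [0.28, 2.66], [-3.11, 3.11]. Speed limits (rad/s): [2.57, 2.57, 3.14, 3.14, 3.14, 3.14].

## Interface

Orientations are given as a unit quaternion [x, y, z, w].
In Python, from workcell import r, command_gripper, optics gives the robot as it stands. The module is installed in compiled form; this text tells all that it offers. Calls block until the motion is done:
- r.reach(position, orientation): joint-space move of the TCP to a pose.
- r.move_straight(position, orientation=None, speed=0.15, max_force=None): straight line of the TCP; orientation=None keeps the orientation; speed is the mean speed in m/s. With max_force (N) it stops when the force on the tool has changed by that much, and returns True; else False.
- r.movej(angles): joint-space move.
- command_gripper(opening, force=None): finger opening in m; force is the grip in N (None keeps the last); returns when the fingers have stopped.
- r.hold(seconds).
- r.solve_ik(position, orientation): joint angles nearest the present ones, or None.
- r.read_state(): the state.
- optics.get_image(name): name is "side" or "top" or "wrist"; returns (picture, depth): 400x640x3 uint8, red, green, blue; 400x640 float32, m along the optical axis (not along the pixel's ray), 0 where there is no reading.
- optics.camera_model(name): a dict with "K" (3x3 intrinsics, pixels), "k1" (the pictures are not rectified: a ray, as slopes to the right and down, at radius r is drawn at 1 + k1 r^2 times it, then the intrinsics apply), "R" (3x3) and "t" (3): a world point X has camera coordinates R X + t; the wrist camera has in their place "tool_from_camera" (4x4, takes a point from camera to tool coordinates, whose origin is the TCP and whose axes are the flange's). Camera axes: x right, y down, z forward; pixel columns grow to the right and rows downward; lengths in m; the calibration is good to about 2 mm. A picture is of the moment at which its call begins: read the wrist's pose just before it. camera_model takes no time and is no camera call.
A pose or a line that the arm cannot do raises r.PlanningError and nothing moves.
- r.finish_job(): hands the job in, once; it reports no verdict.
The state is a dict: "time_s": time; "joint_positions": joint angles; "dq": joint speeds; "tau": joint torques, N m; "eef_pos": TCP position; "eef_rot": TCP orientation; "contact_force": force on the tool from outside, world axes, zero at the start; "torque": the same for the moment, N m; "grip_width": finger opening in m.
Only numpy, scipy, OpenCV 4.12 (cv2) and the standard library are available. Lean on these libraries where they do the work, as an engineer would, in place of code of your own. Each camera call takes 0.05 s, during which the arm holds its last target.

## Task

Sweeping up is finished and the bowl is to be sanded next, so switch the bench's dust extraction over from the low grey sweep nozzle to the green sanding hood. With the fingertips, gently push the hood's plywood blast gate fully open by its upright wooden pull, and only when that is open push the sweep nozzle's gate fully shut, so that the running extractor never has both gates shut. The pulls are only pushed, not gripped; leave the bowl, oil bottle and wax tin where they stand, and finish clear of everything.

Things in the scene. Friction and masses are not known exactly. Their poses are not given: they have to be found in the camera images.
- hood_gate (a joint): Opening of the sanding hood's blast gate (m): 0 = shut, 0.075 = fully open against its stop. The plywood blade slides sideways, to the robot's right, as it opens; it drags with about 3.5 N of friction and stays where it is left. It starts shut or nearly so (up to 0.012).
- hood_gate_pull (a point): Top centre of the hood gate's pull, 170 mm above the bench; moves with the blade. The pull is an upright dark-wood batten on the blade's free end: 44 mm along x, 18 mm along y, from 40 to 170 mm above the bench. Axes: -y (robot's right at yaw 0) is the way the blade opens, z up, x away from the robot along the pipe. Its upper 45 mm stands free above blade and gate and can be pushed either way.
- hood_branch: Fixed branch of the green sanding hood; origin on the bench under the centre of its plywood gate body (28 mm along x, 100 along y, top at 125 mm). The hood (mouth 190 mm wide, top at 164 mm) lies 50 to 131 mm in front (-x). Shut, the pull stands 35 mm off the body's -y side, open 110 mm; between them runs the 6 mm blade, its top edge 116 mm high. Same axes as the pull.
- sweep_gate (a joint): Opening of the sweep nozzle's blast gate (m): 0 = fully shut against its stop, 0.075 = fully open. Same gate and friction as the hood's. It starts open, by 0.055 or more.
- sweep_gate_pull (a point): Top centre of the sweep gate's pull: same size, axes, height and surroundings as the hood gate's pull. The two gates stand 300 mm apart in one line, parallel; which of them is on the left varies.
- sweep_branch: Fixed branch of the low grey sweep nozzle (mouth 170 mm wide and 40 mm high at bench level, rising to 111 mm at the pipe, 50 to 141 mm in front of the gate); origin under the centre of its gate body, which is the same as the hood's.
- manifold: Fixed extraction pipework that joins both branches; origin on the bench in the line of the gates, 220 mm to the right (-y) of the left gate's centre. Same axes as the gates. Its 110 mm header pipe lies along y, 190 mm beyond the origin in x, top 133 mm above the bench.
- bowl: Bystander: loose turned wooden bowl, 110 mm across, 50 mm high, on the bench to the front right of the right-hand gate; origin under its centre.
- oil_bottle: Bystander: loose amber bottle, 52 mm across, 140 mm high, standing between the two branches, before or behind the line of the gates; origin under its centre.
- wax_tin: Bystander: loose brass-coloured tin, 66 mm across, 50 mm high, standing between the two branches on the other side of that line from the bottle; origin under its centre.

How it is judged:
On the way, in this order (a step that is already met when the one before it is completed fails the run):
1. the hood's gate is pushed fully open while the sweep's gate is still open (value of joint hood_gate above 0.068 m and value of joint sweep_gate above 0.04 m), for 0.1 s.
2. then the sweep's gate is pushed fully shut (value of joint sweep_gate below 0.005 m), for 0.1 s.
At the end, for the whole second after the job is handed in: The hood's gate is open to within 7 mm of its stop, the sweep's gate is shut to within 5 mm, and the bowl, bottle and tin are within 15 mm of where they began (value of joint hood_gate above 0.068 m and value of joint sweep_gate below 0.005 m and distance of each of bowl, oil_bottle, wax_tin from where it was at the start of the episode below 0.015 m); the robot touches nothing.
It fails at once if both gates are shut (each open by less than 25 mm) while the extractor runs (value of joint each of hood_gate, sweep_gate below 0.025 m).
It fails at once if a gate is rammed or gripped: more than 40 N between the fingers and its pull (contact force between the fingers and hood_gate above 40 N or contact force between the fingers and sweep_gate above 40 N).
It fails at once if a bystander is lifted, knocked over or shifted by more than 20 mm (distance of any of bowl, oil_bottle, wax_tin from where it was at the start of the episode above 0.02 m or angle between oil_bottle's own z axis and vertical above 0.5 rad).
It also fails if it takes over 40 s, if anything falls off the work surface, if the arm or the gripper's body presses on something with over 40 N, if the wrist force passes 120 N, or if a joint passes its speed limit or range.

## Working session

There is one attempt and no reset: what is moved stays moved. The work goes in short steps, each a Python script; the robot and the scene stay as the last script left them, time stands still between calls to the robot, and variables do not carry over. Pictures are saved under pics/ and viewed, and the job is handed in when it is done.

```bash
ls; mkdir -p pics
python3 - <<'E'
from workcell import r, command_gripper, optics
import cv2, numpy as np
for n in ["top","side"]:
    im,d=optics.get_image(n); cv2.imwrite(f"pics/{n}0.png",im[:,:,::-1]); np.savez(f"pics/{n}0.npz",im=im,d=d)
    m=optics.camera_model(n); print(n,{k:np.round(v,3).tolist() for k,v in m.items()}, (d>0).mean())
s=r.read_state(); print(s["time_s"],s["eef_pos"],s["eef_rot"],s["contact_force"],r.tip_extent)
E
```

```text
pics
top {'K': [[470.061, 0.0, 326.424], [0.0, 470.061, 198.381], [0.0, 0.0, 1.0]], 'k1': 0.01, 'R': [[0.022, -1.0, 0.0], [-0.979, -0.021, -0.203], [0.203, 0.004, -0.979]], 't': [-0.025, 0.525, 1.043]} 0.99618359375
side {'K': [[430.777, 0.0, 324.949], [0.0, 430.777, 202.237], [0.0, 0.0, 1.0]], 'k1': -0.089, 'R': [[0.779, 0.627, 0.004], [0.453, -0.559, -0.694], [-0.433, 0.543, -0.72]], 't': [-0.428, -0.137, 1.285]} 0.9957734375
0.1 [0.1988082  0.48551336 0.21931093] [ 1.93192155e-01  9.81160714e-01 -6.25448965e-04 -2.29651504e-04] [0.22290076 0.32503233 0.04973941] 0.025
```

View pics/top0.png

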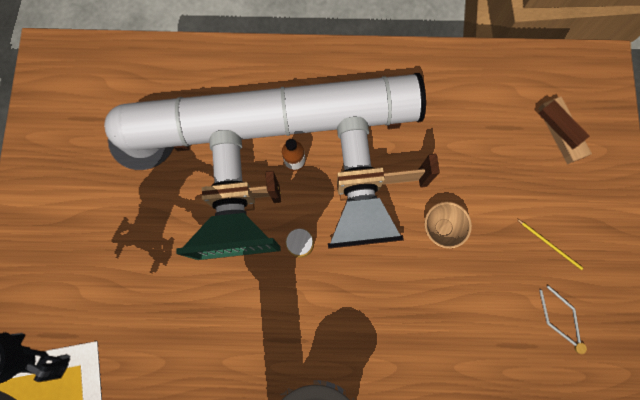

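View pics/side0.png

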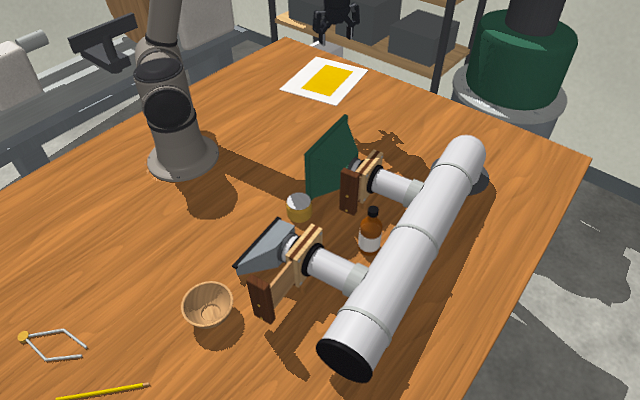

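The top view shows the hood on the left, with its gate at about (231,192) and its pull at about (274,186), shut. The sweep is on the right, with its gate at about (361,180) and its pull at about (429,170), open. The bottle is behind the line at (293,152), the tin in front at (299,242) and the bowl at (447,225). Next I measure these positions from the depth image.

```bash
cat > h.py <<'E'
import numpy as np, cv2
def cloud(im,d,m):
    v,u=np.mgrid[0:400,0:640].astype(float); K=m["K"]
    x=(u-K[0,2])/K[0,0]; y=(v-K[1,2])/K[1,1]
    rd=np.hypot(x,y); rr=rd.copy()
    for _ in range(8): rr=rd/(1+m["k1"]*rr**2)
    s=np.where(rd>0,rr/np.maximum(rd,1e-9),1)
    C=np.stack([x*s*d,y*s*d,d],-1)
    return (C-m["t"])@np.asarray(m["R"])
E
python3 - <<'E'
from workcell import optics
import numpy as np,cv2
from h import cloud
def rect(P): 
    (c,wh,a)=cv2.minAreaRect((P*1000).astype(np.float32)); return np.round(c,1),np.round(wh,1),round(a,1)
for n in ["top","side"]:
    z=np.load(f"pics/{n}0.npz"); m={k:np.asarray(v) for k,v in optics.camera_model(n).items()}
    im=z["im"];X=cloud(im,z["d"],m); print(n)
    b=(z["d"]>0)&(X[...,0]>.25)&(X[...,0]<.75)&(abs(X[...,1])<.5)
    hsv=cv2.cvtColor(im,cv2.COLOR_RGB2HSV)
    t=b&(X[...,2]>.160)&(X[...,2]<.18)
    k,lab,st,ce=cv2.connectedComponentsWithStats(t.astype(np.uint8))
    for i in range(1,k):
        if st[i,4]>15:
            P=X[lab==i]; print("z170",st[i,4],np.round(ce[i]),np.round(P.mean(0),3),*rect(P[:,:2]),hsv[lab==i].mean(0).round())
    t=b&(X[...,2]>.118)&(X[...,2]<.130)
    k,lab,st,ce=cv2.connectedComponentsWithStats(t.astype(np.uint8))
    for i in range(1,k):
        if st[i,4]>40:
            P=X[lab==i]; print("z125",st[i,4],np.round(ce[i]),np.round(P.mean(0),3),*rect(P[:,:2]))
    t=b&(X[...,2]>.012)
    k,lab,st,ce=cv2.connectedComponentsWithStats(t.astype(np.uint8))
    for i in range(1,k):
        if st[i,4]>60:
            P=X[lab==i]; print("obj",st[i,4],np.round(ce[i]),np.round(P.mean(0),3),"zmax",P[:,2].max().round(3),*rect(P[:,:2]))
E
```

```text
top
z170 191 [433. 164.] [ 0.581 -0.238  0.17 ] [ 582.1 -239.2] [43.7 18.8] 6.9 [ 10. 163.  74.]
z170 185 [270. 181.] [0.536 0.105 0.17 ] [536.9 105.4] [44.7 18.5] 7.2 [ 10. 163.  73.]
z170 591 [224. 246.] [0.399 0.193 0.165] [399.7 192.9] [ 12.5 198. ] 7.6 [ 74. 112.  46.]
z125 5162 [244. 112.] [0.708 0.177 0.125] [723.8 129.3] [ 80.  725.4] 7.4
z125 593 [360. 176.] [ 0.562 -0.087  0.126] [562.6 -88. ] [ 29.3 100.4] 7.8
z125 613 [225. 191.] [0.523 0.209 0.126] [523.1 209.1] [ 30.9 100.1] 7.5
z125 341 [227. 222.] [0.456 0.2   0.124] [456.2 200.2] [ 25.2 109.8] 6.9
obj 24208 [273. 157.] [0.609 0.108 0.11 ] zmax 0.176 [579.9 121.5] [370.2 738.5] 4.7
obj 565 [293. 154.] [0.619 0.065 0.091] zmax 0.146 [626.4  67.4] [47.3 52.4] 5.7
obj 1439 [448. 224.] [ 0.474 -0.301  0.033] zmax 0.057 [ 471.5 -295.7] [106.2 107.4] 0.2
obj 641 [299. 243.] [0.422 0.046 0.049] zmax 0.058 [423.   46.9] [63.3 62.9] 1.8
side
z170 278 [325. 135.] [0.401 0.187 0.164] [399.8 191.5] [ 14.8 199.2] 7.5 [ 67. 126.  74.]
z170 149 [349. 174.] [0.539 0.101 0.168] [537.7 102.5] [44.5 21.7] 4.9 [ 12. 155.  84.]
z170 255 [258. 283.] [ 0.586 -0.242  0.169] [ 584.1 -240.4] [44.9 18.1] 7.5 [ 11. 157.  92.]
z125 4050 [415. 223.] [0.719 0.123 0.126] [721.4 120.9] [ 76.9 715.2] 6.2
z125 364 [336. 157.] [0.448 0.172 0.124] [448.6 168.6] [164.4  52.4] 78.3
z125 343 [369. 163.] [0.526 0.205 0.124] [524.5 207.9] [ 30.4 104.8] 7.8
z125 66 [349. 189.] [0.542 0.097 0.124] [541.9  96.6] [43.4 15.2] 25.7
z125 559 [303. 243.] [ 0.565 -0.092  0.124] [564.1 -89.1] [ 30.8 100.4] 9.1
z125 74 [261. 299.] [ 0.591 -0.246  0.124] [ 586.9 -246.8] [45.3 13.1] 25.1
obj 20348 [352. 223.] [0.597 0.048 0.103] zmax 0.173 [578.4 109.1] [373.1 720.8] 3.4
obj 1598 [206. 303.] [ 0.462 -0.293  0.033] zmax 0.054 [ 472.2 -296.5] [106.7 108.1] 62.4
```

The geometry is consistent:
- **Gates:** they are 299.6 mm apart (300 given), at a yaw of 7.6°.
- **Sizes:** the pulls measure 44×18 mm with tops at z = 0.170, and the body tops are at 0.125.
- **Openings:** with the shut pull centre at 50+35+9 = 94 mm from the gate centre, the hood is at about 11 mm and the sweep at about 59 mm. Both are within the stated ranges.

I'll check the IK first, then push the hood gate.

```bash
cat >> h.py <<'E'
psi=np.arctan2(563-523.6,208.6+88.3)
ex=np.array([np.cos(psi),np.sin(psi)]); ey=np.array([-np.sin(psi),np.cos(psi)])
HG=np.array([.5240,.2087]); SG=np.array([.5633,-.0883])   # gate centres
HP=np.array([.5373,.1045]); SP=np.array([.5830,-.2396])   # pull centres
def quat(k):
    f=np.pi/4+psi/2+k*np.pi/2; return np.array([np.cos(f),np.sin(f),0,0])
def at(g,y,z,x=0.): 
    p=g+ex*x+ey*y; return np.array([p[0],p[1],z])
E
python3 - <<'E'
from workcell import r, command_gripper
from h import *
print("psi",np.degrees(psi),"hood pull loc",[(HP-HG)@e for e in(ex,ey)],"sweep",[(SP-SG)@e for e in(ex,ey)])
for k in (0,1):
  for g,y,z in((HG,-.068,.30),(HG,-.068,.167),(HG,-.14,.167),(SG,-.2,.30),(SG,-.2,.167),(SG,-.11,.167)):
    q=r.solve_ik(at(g,y,z),quat(k)); print(k,None if q is None else np.round(q,2))
E
```

```text
psi 7.559246735044045 hood pull loc [np.float64(-0.000523233714746208), np.float64(-0.10504406802137735)] sweep [np.float64(-0.0003749212802556159), np.float64(-0.15257666739719283)]
0 [ 0.12  0.34  1.3  -0.    1.5  -0.01]
0 [ 0.12  0.44  1.53 -0.    1.17 -0.01]
0 [-0.01  0.43  1.54 -0.    1.17 -0.14]
0 [-0.57  0.56  0.96 -0.    1.62 -0.7 ]
0 [-0.57  0.62  1.2  -0.    1.31 -0.7 ]
0 [-0.45  0.54  1.35 -0.    1.25 -0.59]
1 None
1 None
1 [-0.01  0.43  1.54 -0.    1.17  3.  ]
1 [-0.57  0.56  0.96 -0.    1.62  2.44]
1 [-0.57  0.62  1.2  -0.    1.31  2.44]
1 [-0.45  0.54  1.35 -0.    1.25  2.56]
```

Run:
```python
from workcell import r, command_gripper, optics
from h import *
command_gripper(0.0)
p=r.read_state()["eef_pos"]
r.move_straight(np.array([p[0],p[1],.32]))
r.reach(at(HG,-.068,.30),quat(0))
print(r.move_straight(at(HG,-.068,.167),speed=.1,max_force=10))
s=r.read_state(); print(s["time_s"],s["eef_pos"],s["contact_force"],s["grip_width"])
im,d=optics.get_image("side"); cv2.imwrite("pics/side1.png",im[:,:,::-1])
```

```text
False
4.9167 [0.53333708 0.1413414  0.16764699] [-0.8265878  -0.45529623  0.06068916] 0.00035806805144724226
```

View pics/side1.png

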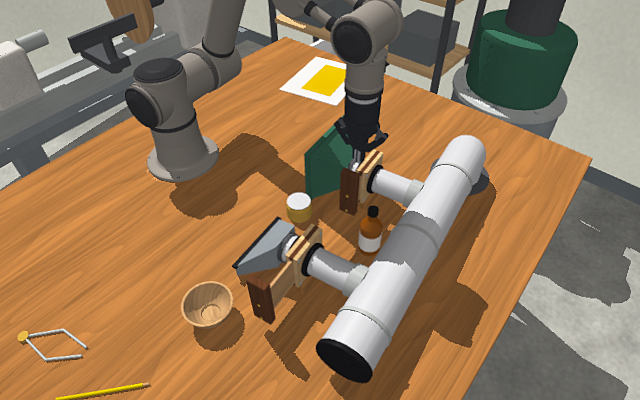

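The closed fingertips at about (357,155) stand behind the hood pull at about (349,180), just above the blade, and nothing is touching. I'll push now.

Run:
```python
from workcell import r, optics
from h import *
def rep(g):
    s=r.read_state(); d=s["eef_pos"][:2]-g; print(round(s["time_s"],2),"local",np.round([d@ex,d@ey],4),np.round(s["contact_force"],1)); return s
print(r.move_straight(at(HG,-.110,.167),speed=.05,max_force=15)); rep(HG)
print(r.move_straight(at(HG,-.156,.167),speed=.03,max_force=12)); rep(HG)
r.hold(.3); rep(HG)
im,d=optics.get_image("top"); cv2.imwrite("pics/top2.png",im[:,:,::-1]); m={k:np.asarray(v) for k,v in optics.camera_model("top").items()}
im,d=optics.get_image("side"); cv2.imwrite("pics/side2.png",im[:,:,::-1])
```

```text
False
5.96 local [-0.     -0.1098] [-0.1 -0.5 -0.3]
False
7.64 local [-0.     -0.1558] [0.2 0.3 1.2]
7.94 local [-0.    -0.156] [-0.2 -0.2 -0.8]
```

View pics/side2.png

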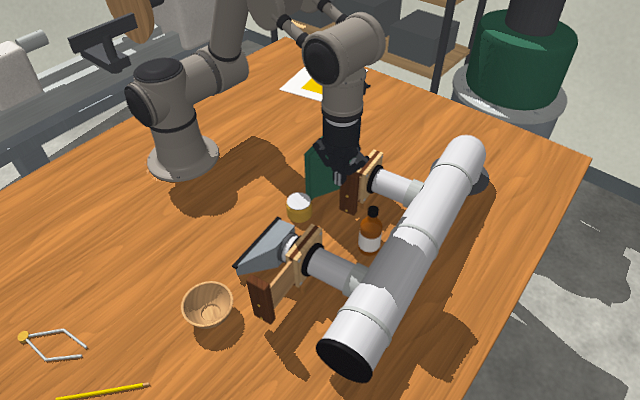

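The push met no force and the pull did not move. The fingers at about (338,178) are past it or above it, so I'll measure where the fingertips really are.

Run:
```python
from workcell import r, optics
from h import *
for n in("side","top","wrist"):
    im,d=optics.get_image(n); m={k:np.asarray(v) for k,v in optics.camera_model(n).items()}
    if n=="wrist": cv2.imwrite("pics/wrist3.png",im[:,:,::-1]); continue
    X=cloud(im,d,m); L=np.stack([(X[...,:2]-HG)@ex,(X[...,:2]-HG)@ey,X[...,2]],-1)
    if n=="side":
        b=(abs(L[...,0])<.06)&(L[...,1]<-.06)&(L[...,1]>-.25)&(L[...,2]>.12)
        for z in np.arange(.12,.24,.01):
            t=b&(abs(L[...,2]-z)<.005)
            if t.sum(): print(round(z,2),t.sum(),np.round(L[t].min(0),3),np.round(L[t].max(0),3),im[t].mean(0).round())
    c=im[120:230,270:410] if n=="side" else im[130:260,200:340]
    cv2.imwrite(f"pics/{n}3.png",cv2.resize(c[:,:,::-1],None,fx=4,fy=4,interpolation=cv2.INTER_CUBIC))
```

```text
0.12 27 [-0.019 -0.118  0.12 ] [ 0.022 -0.106  0.125] [61. 38. 25.]
0.13 53 [-0.018 -0.117  0.125] [ 0.022 -0.098  0.135] [61. 38. 25.]
0.14 47 [-0.012 -0.117  0.135] [ 0.022 -0.1    0.145] [60. 38. 25.]
0.15 44 [-0.005 -0.116  0.145] [ 0.023 -0.101  0.155] [58. 36. 24.]
0.16 42 [-0.005 -0.117  0.155] [ 0.022 -0.099  0.165] [59. 37. 25.]
0.17 47 [ 0.001 -0.116  0.165] [ 0.021 -0.095  0.172] [63. 40. 26.]
0.18 12 [-0.006 -0.17   0.18 ] [ 0.012 -0.161  0.185] [81. 84. 84.]
0.19 41 [-0.014 -0.17   0.185] [ 0.014 -0.153  0.195] [64. 68. 70.]
0.2 50 [-0.014 -0.17   0.195] [ 0.014 -0.153  0.205] [58. 61. 64.]
0.21 42 [-0.013 -0.17   0.205] [ 0.015 -0.154  0.215] [61. 64. 66.]
0.22 45 [-0.029 -0.171  0.215] [ 0.029 -0.162  0.225] [41. 44. 46.]
0.23 132 [-0.038 -0.172  0.225] [ 0.037 -0.145  0.235] [29. 32. 35.]
```

View pics/side3.png

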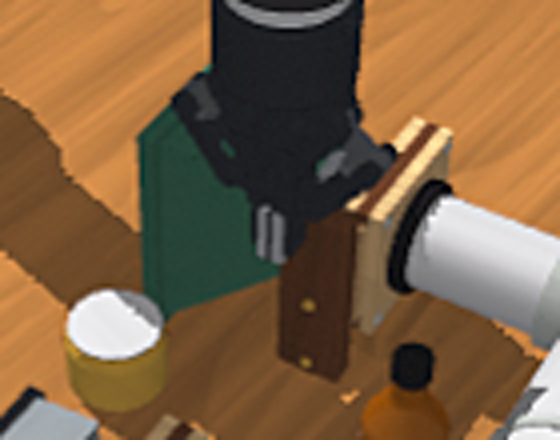

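View pics/wrist3.png

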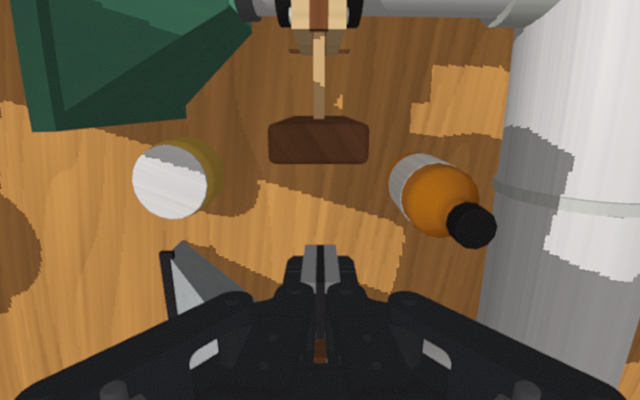

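Run:
```python
from workcell import r, optics
from h import *
m={k:np.asarray(v) for k,v in optics.camera_model("side").items()}
for z in(.142,.16,.178):
    c=m["R"]@at(HG,-.156,z)+m["t"]; x=c[:2]/c[2]; x*=1+m["k1"]*(x@x); print(z,x*m["K"][0,0]+m["K"][:2,2])
s=r.read_state(); im,d=optics.get_image("wrist"); w={k:np.asarray(v) for k,v in optics.camera_model("wrist").items()}
T=w["tool_from_camera"]; print(np.round(T,3))
mm=dict(K=w["K"],k1=w["k1"],R=np.eye(3),t=np.zeros(3)); C=cloud(im,d,mm); P=C@T[:3,:3].T+T[:3,3]
for v in (246,250,260,275,290,340): print(v,np.round(P[v,312],3),np.round(P[v,330],3),im[v,312])
print("pull top px (300,140) in tool",P[145,318], "gate body top",P[10,300])
from scipy.spatial.transform import Rotation as Ro
W=Ro.from_quat(s["eef_rot"]).apply(P[145,318])+s["eef_pos"];print("world",W, "expect",HP)
```

```text
0.142 [338.42114847 194.05166208]
0.16 [338.6353098  188.36002314]
0.178 [338.85482527 182.51470998]
[[ 0.    -0.964 -0.267  0.067]
 [ 1.     0.     0.    -0.001]
 [-0.    -0.267  0.964 -0.154]
 [ 0.     0.     0.     1.   ]]
246 [ 0.01  -0.004 -0.017] [ 0.01   0.004 -0.017] [95 97 97]
250 [ 0.01  -0.004 -0.022] [ 0.011  0.003 -0.023] [97 97 98]
260 [ 0.01  -0.004 -0.031] [ 0.011  0.003 -0.032] [98 98 98]
275 [ 0.011 -0.003 -0.045] [ 0.011  0.003 -0.044] [100  99  98]
290 [ 0.012 -0.003 -0.056] [ 0.012  0.002 -0.057] [33 34 35]
340 [-0.004 -0.003 -0.059] [-0.004  0.002 -0.06 ] [30 29 34]
pull top px (300,140) in tool [ 0.05093749 -0.00152313 -0.00355803] gate body top [ 0.11480602 -0.01087503  0.04180941]
world [0.53631011 0.1043468  0.17055836] expect [0.5373 0.1045]
```

Both cameras agree that the closed fingertips end about 13–15 mm behind the reported TCP, not 25 mm ahead of it. The push therefore passed about 8 mm over the pull. The wrist view also puts the pull top at (0.536, 0.104, 0.171), matching my measurement. I'll go by the measured tips and use TCP z = 0.135, which puts the tips at about 0.149 and the knuckles above 0.18.

Run:
```python
from workcell import r, optics
from h import *
def rep(g):
    s=r.read_state(); d=s["eef_pos"][:2]-g; print(round(s["time_s"],2),"local",np.round([d@ex,d@ey],4),s["eef_pos"][2].round(4),np.round(s["contact_force"],1))
r.move_straight(at(HG,-.156,.20)); r.move_straight(at(HG,-.067,.20))
print(r.move_straight(at(HG,-.067,.135),speed=.08,max_force=8)); rep(HG)
print(r.move_straight(at(HG,-.110,.135),speed=.04,max_force=15)); rep(HG)
im,d=optics.get_image("side"); cv2.imwrite("pics/side4.png",cv2.resize(im[120:230,270:410][:,:,::-1],None,fx=4,fy=4))
```

```text
False
10.31 local [ 0.0004 -0.0671] 0.1355 [ 0.1 -0.1 -0.2]
False
11.53 local [ 0.     -0.1103] 0.135 [-0.5  0.   0.1]
```

View pics/side4.png

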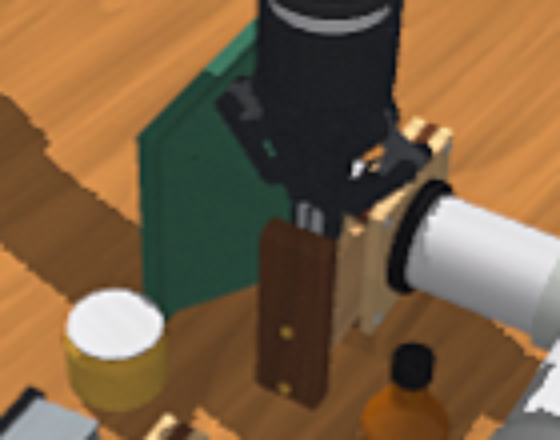

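The fingers now bear on the pull and it has moved right, leaving the blade showing beside the body. I'll continue to the stop.

```bash
cat >> h.py <<'E'
def pulls(im,d,m):
    m={k:np.asarray(v) for k,v in m.items()}; X=cloud(im,d,m)
    hsv=cv2.cvtColor(im,cv2.COLOR_RGB2HSV)
    t=(d>0)&(X[...,0]>.45)&(X[...,0]<.68)&(abs(X[...,1])<.4)&(X[...,2]>.16)&(X[...,2]<.18)&(hsv[...,1]>110)&(hsv[...,0]<20)
    k,lab,st,ce=cv2.connectedComponentsWithStats(t.astype(np.uint8))
    for i in range(1,k):
        if st[i,4]>15:
            (c,wh,a)=cv2.minAreaRect((X[lab==i][:,:2]*1000).astype(np.float32)); c=np.array(c)/1000
            g,nm=(HG,"hood") if c[1]>-.05 else (SG,"sweep")
            print(nm,"pull",np.round(c,4),np.round(wh,1),"opening",round(-(c-g)@ey-.094,4))
E
python3 - <<'E'
from workcell import r, optics
from h import *
def rep(g):
    s=r.read_state(); d=s["eef_pos"][:2]-g; print(round(s["time_s"],2),"local",np.round([d@ex,d@ey],4),s["eef_pos"][2].round(4),np.round(s["contact_force"],1))
print(r.move_straight(at(HG,-.142,.135),speed=.04,max_force=15)); rep(HG)
print(r.move_straight(at(HG,-.158,.135),speed=.02,max_force=8)); rep(HG)
r.hold(.2); rep(HG)
for n in("side","top"):
    im,d=optics.get_image(n); print(n); pulls(im,d,optics.camera_model(n))
    cv2.imwrite(f"pics/{n}5.png",im[:,:,::-1])
E
```

```text
False
12.53 local [ 0.     -0.1426] 0.1351 [ 0.1 -0.4  0.4]
True
13.03 local [-0.0002 -0.1484] 0.1348 [0.7 1.7 1.6]
13.22 local [-0.0006 -0.1484] 0.1343 [-0.1 -0.5  1.1]
side
hood pull [0.5471 0.0412] [41.  24.1] opening 0.0751
sweep pull [ 0.584  -0.2401] [44.7 18.5] opening 0.0592
top
sweep pull [ 0.5821 -0.2388] [43.6 19.1] opening 0.0577
```

View pics/side5.png

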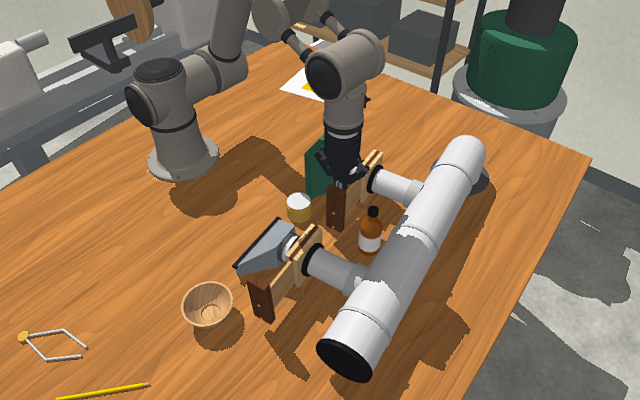

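The stop was felt at the predicted place and the hood opening measures about 75 mm. Next I back off, recheck from above, and position the fingers outside the sweep pull.

Run:
```python
from workcell import r, optics
from h import *
def rep(g):
    s=r.read_state(); d=s["eef_pos"][:2]-g; print(round(s["time_s"],2),"local",np.round([d@ex,d@ey],4),s["eef_pos"][2].round(4),np.round(s["contact_force"],1))
r.move_straight(at(HG,-.130,.135),speed=.08); r.move_straight(at(HG,-.125,.26))
r.reach(at(SG,-.198,.26),quat(0))
for n in("side","top"):
    im,d=optics.get_image(n); print(n); pulls(im,d,optics.camera_model(n))
print(r.move_straight(at(SG,-.198,.135),speed=.1,max_force=10)); rep(SG)
im,d=optics.get_image("side"); cv2.imwrite(f"pics/side6.png",im[:,:,::-1])
```

```text
side
hood pull [0.5468 0.0392] [42.8 19.3] opening 0.077
sweep pull [ 0.5835 -0.2402] [45.5 19. ] opening 0.0592
top
hood pull [0.5448 0.0417] [43.1 17.8] opening 0.0743
False
17.57 local [ 0.0003 -0.1983] 0.1358 [ 0.  -0.   0.1]
```

View pics/side6.png

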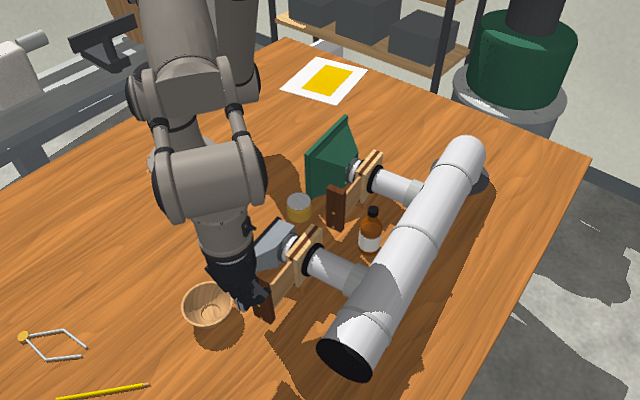

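The hood gate is open, reading 74–77 mm in the two views. The gripper at about (250,290) stands outside the sweep pull, so I push it shut.

Run:
```python
from workcell import r, optics
from h import *
def rep(g):
    s=r.read_state(); d=s["eef_pos"][:2]-g; print(round(s["time_s"],2),"local",np.round([d@ex,d@ey],4),s["eef_pos"][2].round(4),np.round(s["contact_force"],1))
print(r.move_straight(at(SG,-.165,.135),speed=.04,max_force=15)); rep(SG)
print(r.move_straight(at(SG,-.122,.135),speed=.04,max_force=15)); rep(SG)
print(r.move_straight(at(SG,-.105,.135),speed=.02,max_force=8)); rep(SG)
r.hold(.2)
r.move_straight(at(SG,-.140,.135),speed=.08); r.move_straight(at(SG,-.150,.30))
rep(SG)
for n in("side","top"):
    im,d=optics.get_image(n); print(n); pulls(im,d,optics.camera_model(n)); cv2.imwrite(f"pics/{n}7.png",im[:,:,::-1])
```

```text
False
18.6 local [ 0.     -0.1648] 0.135 [-0.5 -1.  -0. ]
False
19.82 local [ 0.     -0.1215] 0.135 [-0.3  0.5 -0.1]
True
20.37 local [-1.00e-04 -1.14e-01] 0.1348 [ 0.2 -1.1  1.7]
22.28 local [-0.0003 -0.1497] 0.299 [-0.2 -0.2  0.4]
side
hood pull [0.5473 0.0397] [41.4 20. ] opening 0.0766
sweep pull [ 0.5776 -0.1825] [44.7 19.1] opening 0.0012
top
hood pull [0.5446 0.0416] [43.1 17.7] opening 0.0744
```

View pics/side7.png

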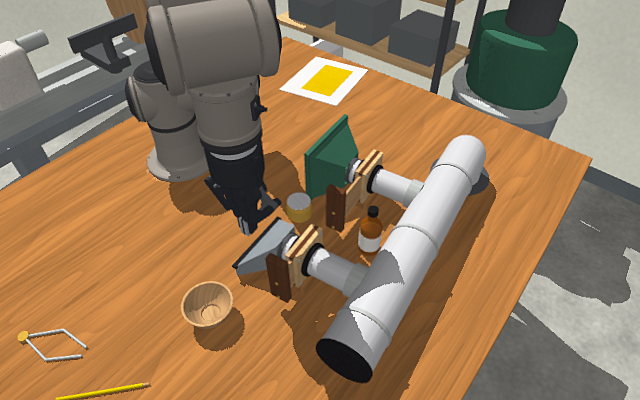

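The side view shows the sweep pull up near its gate at about (280,275) and the hood pull out at about (335,205). I'll withdraw, check everything from above and hand in.

Run:
```python
from workcell import r, optics
from h import *
r.move_straight(np.array([.40,-.22,.36]))
z0=np.load("pics/top0.npz")
im,d=optics.get_image("top"); cv2.imwrite("pics/top8.png",im[:,:,::-1]); m={k:np.asarray(v) for k,v in optics.camera_model("top").items()}
pulls(im,d,m)
for nm,c in(("bottle",(.626,.067)),("tin",(.423,.047)),("bowl",(.4715,-.296))):
    for a,b in((z0["im"],z0["d"]),(im,d)):
        X=cloud(a,b,m); t=(np.hypot(X[...,0]-c[0],X[...,1]-c[1])<.068 if nm=="bowl" else np.hypot(X[...,0]-c[0],X[...,1]-c[1])<.042)&(X[...,2]>.02)&(X[...,2]<.16)
        print(nm,t.sum(),X[t].mean(0).round(4))
s=r.read_state();print(s["time_s"],s["contact_force"])
```

```text
sweep pull [ 0.5741 -0.1807] [43.3 18.8] opening -0.001
hood pull [0.5446 0.0417] [42.9 17.9] opening 0.0742
bottle 553 [0.6191 0.0652 0.0931]
bottle 551 [0.6192 0.0652 0.0934]
tin 634 [0.4221 0.0464 0.049 ]
tin 631 [0.4222 0.0466 0.0491]
bowl 1111 [ 0.4748 -0.3024  0.0381]
bowl 327 [ 0.4905 -0.2727  0.0398]
23.875 [-0.32451997 -0.28844645  0.09555064]
```

View pics/top8.png

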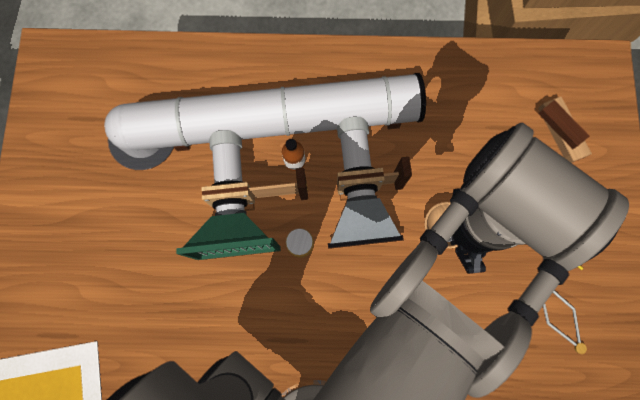

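The hood pull is out at about (303,183), the sweep pull is in at about (403,173), and the bottle and tin have not moved. The arm partly hides the bowl at about (440,220) in this view, but the side view shows it at its original pixels (206,303). I'm handing the job in.

Run:
```python
from workcell import r
r.hold(.3); r.finish_job(); print(r.read_state()["time_s"])
```

```text
the job is handed in; nothing more can be done
the job is handed in; nothing more can be done
```

The extraction is switched over: I pushed the hood gate fully open first and only then pushed the sweep gate fully shut. Both gates were felt to reach their stops, and the arm was withdrawn clear at about 24 s on the robot's clock. No verdict was reported.

**Last checks:**
- **Hood gate:** open by 74 mm in the top view and 77 mm in the side view. The stop is at 75 mm.
- **Sweep gate:** within about 1 mm of shut in both views.
- **Bottle and tin:** moved by less than 1 mm.
- **Bowl:** the arm hid part of it in the final top view, so the only check is by eye in the last side view, where it looks unmoved.
- **Force on the tool:** the settled reading was under 1 N after I withdrew.

**What went wrong or disagreed:**
- **First hood push missed:** it passed about 8 mm over the top of the pull and touched nothing.
- **Fingertip length:** the side and wrist cameras both put the closed fingertips 13–15 mm behind the reported TCP, not 25 mm ahead of it as stated. I lowered the tool to match that measurement, and both pushes then worked.

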